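# Shelve the ring jar and crack its cap a quarter turn

### The job

Put the square glass jar with the knurled brass cap into the free nest of the little bench shelf, the one with the blue felt, so that it stands upright and square in the row with the other two jars. Then, with the jar in its nest, screw the cap clockwise all the way down until it bottoms out, and back it off a quarter turn so the damp rings inside can air. Finish still holding the cap in the fingers, and leave the other jars, the file pot and the steel block alone and keep the jar upright throughout.

Things in the scene. Friction and masses are not known exactly. Their poses are not given: they have to be found in the camera images.
- jar: The jar to handle, loose: clear glass, body 46 x 46 mm square and 55 mm tall, then a round neck 34 mm across, then the brass cap; 92 mm tall in all with the cap fully down; about 0.27 kg. Origin: centre of the underside; z up, x and y square to the flat sides. It starts upright on the bench. It can be picked up and carried by the cap or by the body (the thread is stiff enough that the cap does not turn by itself).
- cap (a joint): How far the jar's cap is unscrewed, rad: 0 = bottomed out against a hard stop, grows as it is unscrewed (anticlockwise seen from above, about the jar's z axis), up to 3.0. It starts 0.7 to 1.5 rad open. The thread rubs with about 0.06 N m and stays where it is left; the cap rises 1 mm per rad unscrewed. A quarter turn is 1.57 rad.
- cap_top (a point): Centre of the top face of the jar's cap, 92 mm above the jar's underside when the cap is down. The cap is a knurled brass cylinder 44 mm in diameter and 28 mm tall; its lower edge is 64 mm above the jar's underside, so 9 mm of neck shows below it above the 46 mm square shoulders. A red stripe on its top runs from the centre to the rim; x points along the stripe and lies along the jar's x when the cap is bottomed out.
- rack: Low wooden bench shelf, fixed: 90 (x) x 270 (y) x 60 mm tall, with three square nests sunk in its top in a row along its y, at y = -85, 0 and +85 mm. Each nest is 50 x 50 mm and 14 mm deep (floor 46 mm above the bench), with slightly chamfered edges; its sides are parallel to the shelf's x and y, and it keeps a jar from turning. Two nests hold jars, one is free. Origin: centre of the underside; z up.
- pad: Blue felt square, 40 mm, under 1 mm thick, on the floor of the free nest. Origin: centre of the nest's floor, 46 mm above the bench. The jar's underside stands here.
- jar_b: Bystander in a nest: same jar shape (46 mm square, 92 mm tall in all), dark steel cap 44 mm in diameter. Origin: centre of the underside. About 40 mm separate neighbouring jars' caps, so keep the fingers' outside width under about 110 mm when working in the row.
- jar_c: Bystander, the same as jar_b, in another nest.
- file_pot: Bystander, loose: cork pot of files, 80 mm in diameter, 90 mm tall, files reaching 150 mm. Origin: centre of the underside.
- dap_block: Bystander, loose: 50 mm steel doming block. Origin: centre of the underside.
Things that resemble listed ones, but are neither listed nor needed, are in the scene too. What is shaped like the jar but green or pink is not meant.

How it is judged:
On the way, in this order (a step that is already met when the one before it is completed fails the run):
1. the jar stands upright and square in the free nest (horizontal distance between jar and pad below 0.006 m and z of jar in the frame of rack between 0.041 and 0.051 m and angle between jar's own z axis and vertical below 0.08 rad and (angle between the x axis of jar and the x axis of rack, either way round below 0.13 rad or angle between the x axis of jar and the y axis of rack, either way round below 0.13 rad)), for 0.2 s.
2. with the jar in its nest, the cap is screwed down until it bottoms out (all of step 1 and value of joint cap below 0.07 rad), for 0.1 s.
3. the cap is backed off a quarter turn and held (all of step 1 and value of joint cap between 1.27 and 1.87 rad and contact force between the fingers and jar above 2 N and distance between the grasp point and cap_top below 0.025 m), for 0.2 s.
At the end, for the whole second after the job is handed in: Jar on the floor of the felt nest (6 mm sideways, 5 mm in height, tilt 0.08 rad, sides within 0.13 rad of the shelf's); cap, bottomed out before (under 0.07 rad), now 1.57 +- 0.30 rad open, still, and held: over 2 N, grasp point within 25 mm of the cap's top centre; bystanders within 20 mm (all of step 3 and velocity of joint cap between -0.1 and 0.1 rad/s and linear speed of jar below 0.02 m/s and not (distance of any of jar_b, jar_c, file_pot, dap_block from where it was at the start of the episode above 0.02 m)); the arm keeps its last pose, push and grip.
It fails at once if a bystander is moved more than 20 mm or tipped (distance of any of jar_b, jar_c, file_pot, dap_block from where it was at the start of the episode above 0.02 m or angle between any of jar_b, jar_c, file_pot, dap_block's own z axis and vertical above 0.3 rad).
It fails at once if the jar is tipped over (angle between jar's own z axis and vertical above 0.5 rad).
It also fails if it takes over 43 s, if anything falls off the work surface, if the arm or the gripper's body presses on something with over 40 N, if the wrist force passes 120 N, or if a joint passes its speed limit or range.

### The arm

A 7-joint arm with a two-finger parallel gripper is mounted at the origin on the work surface. World frame = base frame: x ahead of the robot, y to its left, z up, the work surface at z = 0. Lengths are in m, angles in rad, forces in N, time in s.
With the tool pointing down it reaches from about 0.4 to 0.875 m from the base axis. Payload 19.3 kg.
Tool frame: the origin (TCP) lies midway between the tips of the shut fingers; the grasp point (between the pads) lies 19 mm behind it (tcp_to_grasp is the z of the grasp point in the tool frame, in m); z points along the fingers, y is the line along which they close (so a half turn about z gives the same grasp; the last joint's range is limited). The gripper opens to 85 mm and grips with 20 to 120 N. Pads are 22 mm wide; open, the fingers measure 114 mm over their backs; the gripper's body (76 mm by 85 mm) begins 54 mm behind the grasp point. The pads swing forward as they close: fully open they stand 13 mm farther back than shut.
Start: joints at [1.235, 0.521, -0.036, 1.599, 0.021, 1.021, -0.113], TCP at [0.164, -0.603, 0.231] pointing down, gripper open.
Joint ranges: [-2.91, 2.91], [-0.3, 2.13], [-1.5, 1.42], [0.17, 2.43], [-1.26, 4.41], [0.16, 1.93], [-2.52, 2.52]. Speed limits (rad/s): [1.89, 1.89, 2.39, 2.39, 3.01, 3.01, 3.01].

### API

Orientations are given as [roll, pitch, yaw] about the fixed x, y, z axes, in that order (R = Rz(yaw) Ry(pitch) Rx(roll)).
In Python, from workcell import * gives the robot as it stands.
- The arm moves only by the tool send_rows, never from a script. Its argument "increments" is a list of rows, each a list of 3 entries, a list of its own where there are three numbers: the shift along the tool's x, y, z in mm, then the turn, a rotation vector about the tool's x, y, z in degrees, then the gripper's target within -1 to 1 (fully open at 1, half-way at 0, shut at -1). In form: [[[x, y, z], [wx, wy, wz], grip], ...]. A call has 1 to 10 rows; each row is the pose to reach, as a shift and turn from the pose commanded when the call began, along the tool's axes at that moment; what a row does not reach only later rows make up. A row lasts 1/10 s, in which the tool goes at most 50 mm and 8.59 degrees, less where a joint would pass 70% of its speed; a pose out of reach is approached as far as the arm can. A call with a gripper value outside its range is refused whole. The fingers move at their own pace and stop on an object; "newtons" is the grip in N (left out, the last holds). Time passes only in rows, so rows that repeat a pose let the fingers close. It gives the time, the measured TCP pose, the force, the opening and the grip force at its end, in the units of the state.
- observe(): the state, without advancing time (a new reading comes with each control period).
- grab_frame(name): name is "scene" or "side" or "wrist"; returns the picture (480x640x3 uint8, blue, green, red); there is no depth.
- camera_params(name): a dict with "fovy" (degrees; the focal length in pixels is half the picture's height over the tangent of half this angle, whatever the lens; pixels are square), "cx", "cy" (the principal point, pixels), "extrinsics" (4x4, takes a point from world to camera coordinates). Camera axes: x right, y down, z forward; pixel columns grow to the right and rows downward; lengths in m; the calibration is good to about 2 mm. A picture is of the moment at which its call begins: read the wrist's pose just before it. camera_params takes no time and is no camera call; for the wrist camera it gives the pose at the moment of the call.
- job_done(): hands the job in; it is judged then, once.
The state is a dict: "clock": time; "qpos": joint angles; "qd": joint speeds; "joint_efforts": joint torques, N m; "position": TCP position; "tool_rot": TCP orientation; "force": force on the tool from outside, world axes, zero at the start; "moment": the same for the moment, N m; "grip_width": finger opening in m; "finger_force": force on a finger pad.
Only numpy, scipy, OpenCV 4.12 (cv2) and the standard library are available. Lean on these libraries where they do the work, as an engineer would, in place of code of your own. Each camera call takes 0.05 s, during which the arm holds its last target. There are 200 camera calls.

## Working session

There is one attempt and no reset: what is moved stays moved. The work goes in short steps, Python scripts to look and compute and a tool call to move; the robot and the scene stay as the last step left them, time stands still between calls to the robot, and variables do not carry over. Pictures are saved under pics/ and viewed, at most 10 in all, crops included, and the job is handed in when it is done.

Besides the shell and the picture viewer there is one more tool, called after "Call:" in YAML: its name, and indented under it one key for each argument. send_rows: Moves the arm, as the interface text tells. Its arguments: {"type":"object","properties":{"increments":{"type":"array"},"newtons":{"type":"number"}},"required":["increments"]}

```bash
mkdir -p pics; ls
python3 - <<'E'
from workcell import *
import cv2
print(observe())
for n in("scene","side"):
    cv2.imwrite(f"pics/{n}0.png",grab_frame(n)); p=camera_params(n); print(n,p)
E
```

```text
pics
{'clock': 0.0, 'qpos': array([ 1.23476282,  0.52204203, -0.03631292,  1.59999795,  0.02118445,
        1.02111368, -0.11279089]), 'qd': array([-8.11875042e-04, -7.22887053e-04, -2.70452244e-04,  2.38194387e-03,
       -7.05992535e-05, -1.63513793e-05,  2.33047254e-04]), 'joint_efforts': array([-8.20768346e-04, -9.27133656e+01,  1.97972752e+00, -3.69947898e+01,
        1.80087023e-02,  7.87830446e-03, -3.70113821e-05]), 'position': array([ 0.1640658 , -0.60272671,  0.23071204]), 'tool_rot': array([-3.14041870e+00,  7.85178911e-05,  2.65811819e-01]), 'force': array([-0.29223133, -0.07281184,  0.98101327]), 'moment': array([ 0.03734069, -0.04898817,  0.01465582]), 'finger_force': 0.0, 'grip_width': 0.08543706204159505}
scene {'fovy': 55.66502297358461, 'cx': 316.80001482027734, 'cy': 237.2219947488394, 'extrinsics': array([[-0.46140629,  0.88706743,  0.01468383,  0.2873422 ],
       [ 0.66955814,  0.35903254, -0.65022114, -0.34952961],
       [-0.58206196, -0.29018444, -0.75960309,  1.25596098],
       [ 0.        ,  0.        ,  0.        ,  1.        ]])}
side {'fovy': 45.758736316893895, 'cx': 325.0234760944175, 'cy': 252.7756547585283, 'extrinsics': array([[-0.68693255, -0.72668187,  0.00755831,  0.40717631],
       [-0.45650986,  0.42339983, -0.78251603,  0.35962377],
       [ 0.56544003, -0.54098617, -0.62258456,  0.64355999],
       [ 0.        ,  0.        ,  0.        ,  1.        ]])}
```

View pics/scene0.png

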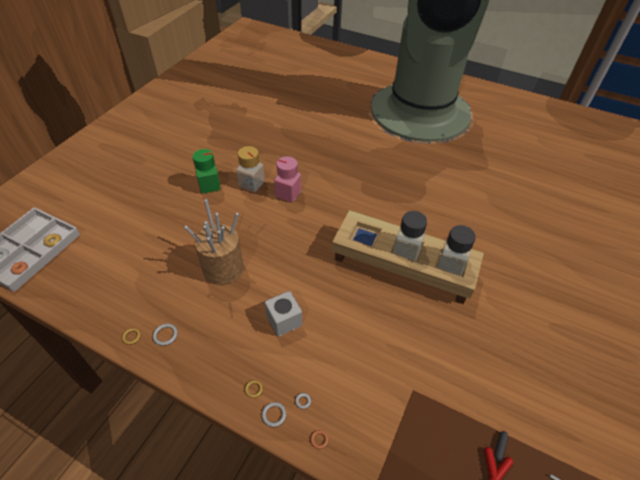

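View pics/side0.png

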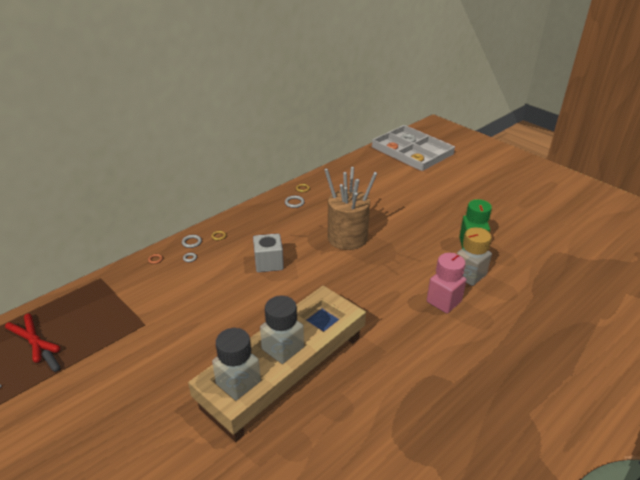

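The scene shows the brass-capped clear jar at scene (250,170) / side (475,255). The green one at (206,170) and the pink one at (288,180) are the lookalikes and don't fit. The free nest with blue felt is at scene (365,237) / side (321,320). I'll confirm with one enlarged crop.

Run:
```python
import cv2,numpy as np
a=cv2.imread("pics/scene0.png");b=cv2.imread("pics/side0.png")
f=lambda im,x,y,w,h:cv2.resize(im[y:y+h,x:x+w],(400,300),interpolation=cv2.INTER_CUBIC)
cv2.imwrite("pics/crop1.png",np.vstack([np.hstack([f(a,190,130,120,90),f(b,410,190,120,90)]),np.hstack([f(a,325,190,160,120),f(b,180,260,200,150+30)])])[:600])
```

```text
(no output)
```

View pics/crop1.png

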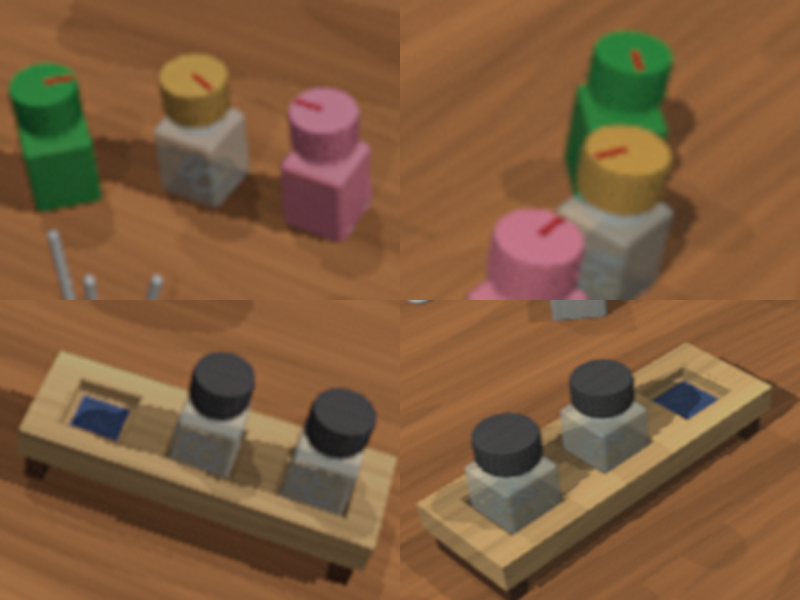

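Confirmed: the clear jar with the brass cap sits between the green and pink ones, with its stripe visible. Next I'll triangulate the jar and fit the rack.

```bash
cat > h.py <<'E'
import numpy as np, cv2
from scipy.optimize import least_squares
from workcell import *
def K(p):
    f=240/np.tan(np.radians(p["fovy"])/2); return f
def proj(p,X):
    X=np.atleast_2d(X); c=X@p["extrinsics"][:3,:3].T+p["extrinsics"][:3,3]
    return c[:,:2]/c[:,2:]*K(p)+[p["cx"],p["cy"]]
def onplane(p,uv,z):
    R,t=p["extrinsics"][:3,:3],p["extrinsics"][:3,3]
    d=R.T@np.array([(uv[0]-p["cx"])/K(p),(uv[1]-p["cy"])/K(p),1]); o=-R.T@t
    return o+d*(z-o[2])/d[2]
E
python3 - <<'E'
from h import *
s,d=camera_params("scene"),camera_params("side")
for p,uv in((s,(248.5,153.4)),(d,(478.1,236.5))): print("cap",onplane(p,uv,.093))
f=lambda X:np.r_[proj(s,X)[0]-(248.5,153.4),proj(d,X)[0]-(478.1,236.5)]
r=least_squares(f,[.2,-.4,.09]);print(r.x,r.fun)
S=[(349.8,210.8),(333.8,242),(484,253),(473.8,290)]
D=[(365,312.2),(325,285.8),(232.5,423),(189,383)]
L=np.array([(-.045,-.135),(.045,-.135),(-.045,.135),(.045,.135)])
for p,u in((s,S),(d,D)): print([onplane(p,q,.06)[:2].round(3) for q in u])
def W(q,l,z): 
    c,n=np.cos(q[2]),np.sin(q[2]); l=np.atleast_2d(l); return np.c_[l@np.array([[c,n],[-n,c]])+q[:2],np.full(len(l),z)]
g=lambda q:np.r_[(proj(s,W(q,L,.06))-S).ravel(),(proj(d,W(q,L,.06))-D).ravel()]
r=least_squares(g,[.45,.1,0]);print("rack",r.x,r.fun.round(1))
for y in(-.085,0,.085): print(W(r.x,(0,y),.046),proj(s,W(r.x,(0,y),.046)))
o=observe();print(camera_params("wrist"))
st=[onplane(s,(190+x/3.333,130+y/3.333),.093) for x,y in((195,75),(210,88))];print("stripe",np.degrees(np.arctan2(*(st[1]-st[0])[1::-1])))
for n,uv in(("green",(190+45/3.33,130+85/3.33)),("pink",(190+323/3.33,130+110/3.33))):print(n,onplane(s,uv,.092))
print("shoulder",[onplane(s,(190+x/3.333,130+y/3.333),.055)[:2] for x,y in((158,128),(208,152),(247,115))])
E
```

```text
cap [ 0.47371921 -0.24517372  0.093     ]
cap [ 0.46559631 -0.24170199  0.093     ]
[ 0.46904846 -0.2485472   0.08788652] [ 0.10426483  0.17681483  0.10659167 -0.12650591]
[array([0.496, 0.008]), array([0.585, 0.016]), array([0.476, 0.276]), array([0.568, 0.281])]
[array([0.493, 0.01 ]), array([0.579, 0.013]), array([0.47 , 0.278]), array([0.562, 0.284])]
rack [0.52773148 0.14561139 0.07250921] [ 0.4 -1.2 -0.2 -1.4  0.7 -1.1  2.  -1.6  1.1 -0.6 -1.7 -0.6 -0.7 -2.1
 -0.4 -0.6]
[[0.53388936 0.06083474 0.046     ]] [[365.50731734 237.15672748]]
[[0.52773148 0.14561139 0.046     ]] [[407.38521827 250.87936656]]
[[0.52157359 0.23038804 0.046     ]] [[451.33261286 265.2801417 ]]
{'fovy': 70.71047390888023, 'cx': 317.0022277245102, 'cy': 235.16329170730958, 'extrinsics': array([[ 2.63418333e-01, -9.64681700e-01, -1.75035919e-05,
        -6.25249413e-01],
       [-9.20353379e-01, -2.51319371e-01,  2.99646844e-01,
        -3.90399239e-02],
       [-2.89068226e-01, -7.89163628e-02, -9.54050192e-01,
         3.78847153e-01],
       [ 0.00000000e+00,  0.00000000e+00,  0.00000000e+00,
         1.00000000e+00]])}
stripe 67.65957708974386
green [ 0.52466818 -0.32658848  0.092     ]
pink [ 0.46072057 -0.15701317  0.092     ]
shoulder [array([ 0.49136026, -0.26727842]), array([ 0.495616  , -0.22530823]), array([ 0.45205702, -0.22240926])]
```

Call:
send_rows:
  increments:
    - [[390,-266,0],[0,0,-75],1]
    - [[390,-266,0],[0,0,-75],1]
    - [[390,-266,0],[0,0,-75],1]
    - [[390,-266,0],[0,0,-75],1]
    - [[390,-266,0],[0,0,-75],1]
    - [[390,-266,0],[0,0,-75],1]
    - [[390,-266,0],[0,0,-75],1]
    - [[390,-266,0],[0,0,-75],1]
    - [[390,-266,0],[0,0,-75],1]
    - [[390,-266,0],[0,0,-75],1]
  newtons: 60

```text
clock: 1.1
position: [0.473, -0.2399, 0.2313]
tool_rot: [3.141, -0.001, 1.583]
force: [-0.9, -0.6, 0.0]
grip_width: 0.0856
finger_force: 0.0
```

Run:
```python
from h import *
grab_frame("side")
o=observe();p=camera_params("wrist");im=grab_frame("wrist");cv2.imwrite("pics/w1.png",im)
import pickle;pickle.dump(p,open("w1.pkl","wb"));print(o["position"],o["tool_rot"],o["qpos"])
```

```text
[ 0.47418515 -0.23844581  0.23130139] [ 3.14007819e+00 -2.10168513e-03  1.58189458e+00] [ 0.71303179  0.40324554 -0.46966741  1.83068273  0.21589141  0.9576153
  0.16197123]
```

View pics/w1.png

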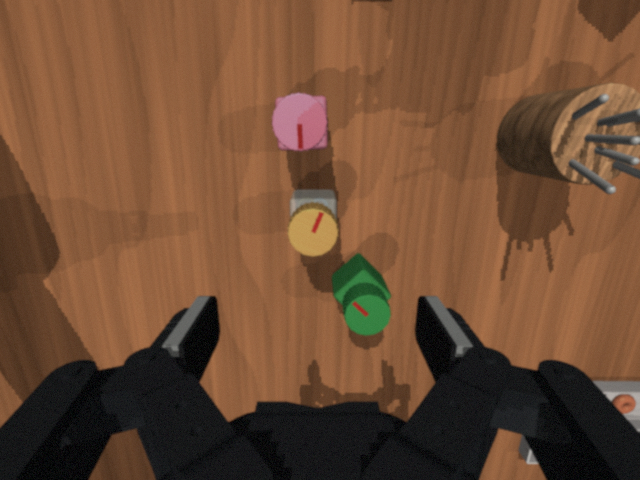

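The brass cap's top centre is at about (313,231). The jar body's shoulder edge runs about level at row 191, between columns 292 and 335. The stripe points up and to the right. I'll enlarge it for the yaw.

Run:
```python
import cv2
im=cv2.imread("pics/w1.png");cv2.imwrite("pics/w1c.png",cv2.resize(im[180:265,270:355],None,fx=7,fy=7,interpolation=cv2.INTER_CUBIC))
```

```text
(no output)
```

View pics/w1c.png

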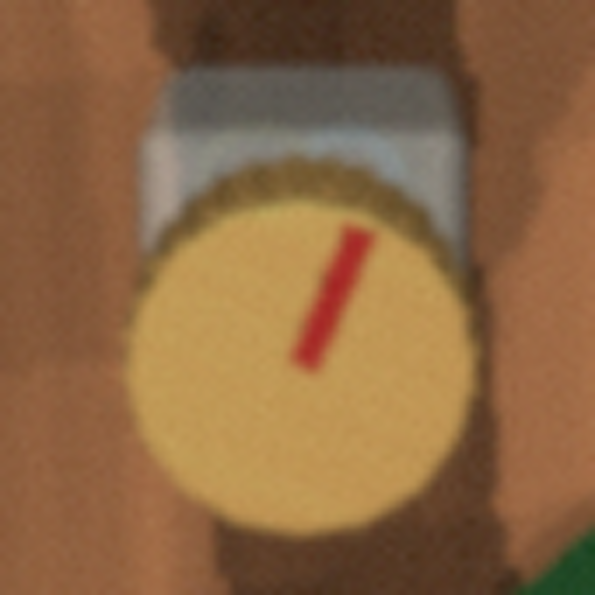

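Run:
```python
from h import *
import pickle;p=pickle.load(open("w1.pkl","rb"))
q=lambda x,y,z:onplane(p,(270+x/7-.43,180+y/7-.43),z)
an=lambda a,b:np.degrees(np.arctan2(*(b-a)[1::-1]))
print("cap",q(303,367,.0933))
print("stripe",an(q(308,365,.0933),q(360,232,.0933)))
a,b=q(148,131,.055),q(464,131,.055);print(a,b,an(a,b))
a,b=q(168,70,.0),q(446,70,.0);print(a,b,an(a,b))
print("left",an(q(146,240,.055),q(146,135,.055)),"right",an(q(466,265,.055),q(466,135,.055)))
# where does TCP project
o=observe();print(proj(p,o["position"]),o["position"])
```

```text
cap [ 0.47131335 -0.24731523  0.0933    ]
stripe 69.99761151913997
[ 0.44959757 -0.22550894  0.055     ] [ 0.492697   -0.22501072  0.055     ] 0.6622994850002658
[ 0.4487533  -0.22652566  0.        ] [ 0.4928681  -0.22601416  0.        ] 0.6643034303663544
left 89.3357360897802 right 91.64376412200446
[[312.48430247 303.34640214]] [ 0.47251413 -0.24079774  0.23114533]
```

Call:
send_rows:
  increments:
    - [[-3.7,0.8,0],[0,0,0],1]
    - [[-3.7,0.8,40],[0,0,0],1]
    - [[-3.7,0.8,80],[0,0,0],1]
    - [[-3.7,0.8,120],[0,0,0],1]
    - [[-3.7,0.8,150],[0,0,0],1]
    - [[-3.7,0.8,168],[0,0,0],1]
    - [[-3.7,0.8,168],[0,0,0],1]
    - [[-3.7,0.8,168],[0,0,0],1]

```text
clock: 2.0
position: [0.471, -0.2486, 0.0637]
tool_rot: [-3.141, 0.0, 1.573]
force: [0.4, 0.1, -0.3]
grip_width: 0.0853
finger_force: 0.0
```

Call:
send_rows:
  increments:
    - [[0,0,0],[0,0,0],-1]
    - [[0,0,0],[0,0,0],-1]
    - [[0,0,0],[0,0,0],-1]
    - [[0,0,0],[0,0,0],-1]
    - [[0,0,0],[0,0,0],-1]
    - [[0,0,0],[0,0,0],-1]
    - [[0,0,0],[0,0,0],-1]
    - [[0,0,0],[0,0,0],-1]
  newtons: 40

```text
clock: 2.8
position: [0.4715, -0.248, 0.064]
tool_rot: [3.141, 0.001, 1.574]
force: [-2.3, -0.3, 9.1]
grip_width: 0.0429
finger_force: 40.6
```

Call:
send_rows:
  increments:
    - [[0,0,-15],[0,0,0],-1]
    - [[0,0,-45],[0,0,0],-1]
    - [[0,0,-80],[0,0,0],-1]
    - [[0,0,-110],[0,0,0],-1]
    - [[0,0,-120],[0,0,0],-1]
    - [[0,0,-120],[0,0,0],-1]

```text
clock: 3.4
position: [0.4717, -0.248, 0.1842]
tool_rot: [3.14, 0.001, 1.574]
force: [-1.1, -0.4, -3.7]
grip_width: 0.0431
finger_force: 42.4
```

Run:
```python
from h import *
o=observe();print(o["position"],o["tool_rot"],o["qpos"],o["force"])
```

```text
[ 0.47174063 -0.24800221  0.18422083] [3.13987853e+00 1.22409635e-03 1.57448930e+00] [ 0.71012147  0.46443257 -0.45049499  1.87497317  0.2615949   0.85805612
  0.13274946] [-1.1071693  -0.35377535 -3.65302136]
```

Call:
send_rows:
  increments:
    - [[30,8,0],[0,0,0],-1]
    - [[70,19,0],[0,0,0],-1]
    - [[110,30,0],[0,0,-1],-1]
    - [[150,42,0],[0,0,-2],-1]
    - [[190,54,0],[0,0,-3],-1]
    - [[218,62,0],[0,0,-3.6],-1]
    - [[218,62,0],[0,0,-3.6],-1]
    - [[218,62,0],[0,0,-3.6],-1]
    - [[218,62,0],[0,0,-3.6],-1]

```text
clock: 4.3
position: [0.5319, -0.0304, 0.1822]
tool_rot: [-3.14, 0.0, 1.636]
force: [0.5, -0.2, -3.6]
grip_width: 0.0428
finger_force: 42.3
```

Run:
```python
from h import *
grab_frame("side")
o=observe();p=camera_params("wrist");im=grab_frame("wrist");cv2.imwrite("pics/w2.png",im)
import pickle;pickle.dump(p,open("w2.pkl","wb"));print(o["position"],o["tool_rot"],o["qpos"])
q=[.5277,.1456,.0725]
c,n=np.cos(.0725),np.sin(.0725)
P=proj(p,[[.5339-.025*c*a+0,.0608+.025*b,.06] for a,b in((-1,-1),(1,-1),(1,1),(-1,1))]);print(P)
x0,y0=P.mean(0).astype(int)-[75,55]; x0,y0=max(x0,0),max(y0,0);print(x0,y0)
cv2.imwrite("pics/w2c.png",cv2.resize(im[y0:y0+110,x0:x0+150],None,fx=5,fy=5,interpolation=cv2.INTER_CUBIC))
```

```text
[ 0.53202782 -0.03056145  0.18252866] [-3.14032044e+00  2.38163373e-04  1.63611219e+00] [ 0.32047533  0.47628156 -0.50187065  1.87198006  0.29348754  0.8678104
 -0.26117992]
[[357.85046533 144.90767435]
 [292.03609309 140.39197372]
 [295.12522087  67.46152613]
 [365.02000755  72.53495956]]
252 51
```

View pics/w2c.png

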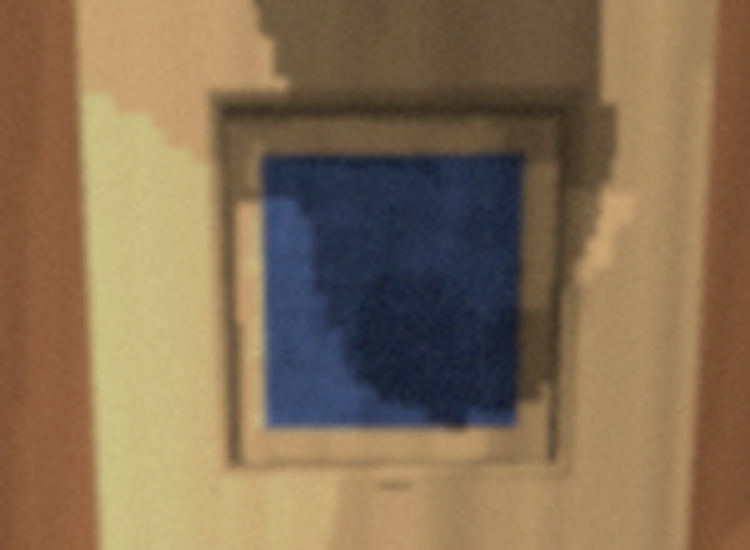

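The felt's corners are at crop (264,155), (523,155), (519,428) and (266,428).

Run:
```python
from h import *
import pickle;p=pickle.load(open("w2.pkl","rb"))
C=[(264,155),(523,155),(519,428),(266,428)]
W=np.array([onplane(p,(252+x/5-.4,51+y/5-.4),.0465) for x,y in C])
print(W.round(4),W.mean(0))
for i,j in((0,1),(3,2),(3,0),(2,1)): e=W[j]-W[i];print(np.degrees(np.arctan2(e[1],e[0])),np.linalg.norm(e))
E2=[(82,100),(100,540)],[(712,100),(692,540)]
for a,b in E2:
    e=[onplane(p,(252+x/5-.4,51+y/5-.4),.06) for x,y in(b,a)];print(e,np.degrees(np.arctan2(*(e[1]-e[0])[1::-1])))
```

```text
[[0.5155 0.0786 0.0465]
 [0.5545 0.0812 0.0465]
 [0.5578 0.0418 0.0465]
 [0.5179 0.0392 0.0465]] [0.53641698 0.06020477 0.0465    ]
3.7734798169444606 0.03909361151148461
3.786009142466762 0.039965277514471716
93.60060368402658 0.03956398037935571
94.86304646394207 0.039562213952417546
[array([0.49392593, 0.0213311 , 0.06      ]), array([0.4897885 , 0.08250556, 0.06      ])] 93.86921331617556
[array([0.58443885, 0.02732947, 0.06      ]), array([0.57927093, 0.08840362, 0.06      ])] 94.83668160076016
```

Call:
send_rows:
  increments:
    - [[30,3.3,0],[0,0,0],-1]
    - [[65,7.2,0],[0,0,0],-1]
    - [[90,9.9,0],[0,0,0],-1]
    - [[90,9.9,20],[0,0,0],-1]
    - [[90,9.9,40],[0,0,0],-1]
    - [[90,9.9,50],[0,0,0],-1]
    - [[90,9.9,50],[0,0,0],-1]
    - [[90,9.9,50],[0,0,0],-1]

```text
clock: 5.2
position: [0.5367, 0.0607, 0.1338]
tool_rot: [3.141, -0.0, 1.637]
force: [-0.6, -1.1, -2.6]
grip_width: 0.0429
finger_force: 42.3
```

Run:
```python
from h import *
cv2.imwrite("pics/s2.png",grab_frame("side"));a=grab_frame("scene");b=cv2.imread("pics/s2.png")
f=lambda im,x,y,w,h:cv2.resize(im[y:y+h,x:x+w],(400,400),interpolation=cv2.INTER_CUBIC)
cv2.imwrite("pics/c2.png",np.hstack([f(a,315,165,100,100),f(b,270,240,110,110)]))
o=observe();print(o["position"],o["tool_rot"],o["force"])
```

```text
[0.53691379 0.06088652 0.13415428] [ 3.14038322e+00 -1.00902555e-04  1.63704388e+00] [ 0.68343049  0.12805528 -3.28583182]
```

View pics/c2.png

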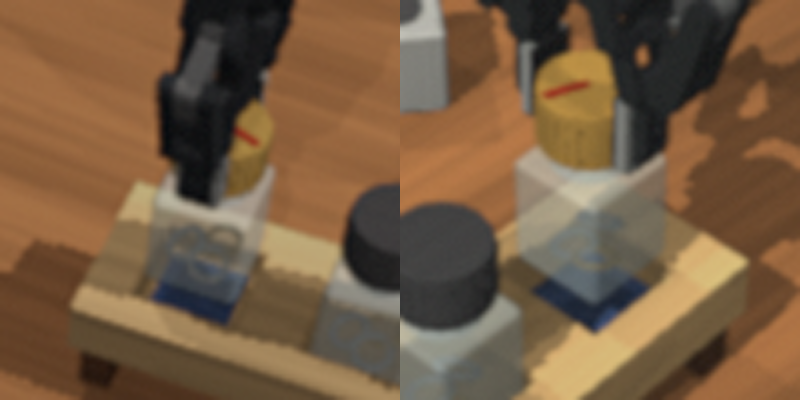

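The jar hangs upright over the nest, square to the shelf and above the felt. I'll lower it gently.

Call:
send_rows:
  increments:
    - [[-0.8,-0.7,2],[0,0,0],-1]
    - [[-0.8,-0.7,6],[0,0,0],-1]
    - [[-0.8,-0.7,10],[0,0,0],-1]
    - [[-0.8,-0.7,14],[0,0,0],-1]
    - [[-0.8,-0.7,18],[0,0,0],-1]
    - [[-0.8,-0.7,20],[0,0,0],-1]

```text
clock: 5.9
position: [0.5356, 0.0602, 0.1128]
tool_rot: [-3.141, -0.0, 1.638]
force: [-0.6, 0.4, -3.4]
grip_width: 0.0428
finger_force: 42.3
```

Call:
send_rows:
  increments:
    - [[0,0,1],[0,0,0],-1]
    - [[0,0,2],[0,0,0],-1]
    - [[0,0,3],[0,0,0],-1]
    - [[0,0,3],[0,0,0],-1]
    - [[0,0,3],[0,0,0],-1]

```text
clock: 6.4
position: [0.5358, 0.0602, 0.1104]
tool_rot: [3.141, -0.0, 1.638]
force: [-0.9, -0.4, -1.3]
grip_width: 0.0429
finger_force: 42.6
```

Call:
send_rows:
  increments:
    - [[0,0,0.7],[0,0,0],-1]
    - [[0,0,0.7],[0,0,0],-1]
    - [[0,0,0.7],[0,0,0],-1]
    - [[0,0,0.8],[0,0,6],-1]
    - [[0,0,0.9],[0,0,12],-1]
    - [[0,0,1.0],[0,0,18],-1]
    - [[0,0,1.1],[0,0,24],-1]
    - [[0,0,1.2],[0,0,30],-1]
    - [[0,0,1.2],[0,0,30],-1]

```text
clock: 7.3
position: [0.5363, 0.0606, 0.1096]
tool_rot: [3.14, -0.001, 1.112]
force: [-0.3, 0.1, 5.8]
grip_width: 0.043
finger_force: 43.0
```

Run:
```python
from h import *
o=observe();print(o["position"],o["tool_rot"],o["force"],o["moment"],o["qpos"])
```

```text
[0.53627293 0.06057124 0.10962471] [ 3.14045683e+00 -7.06900518e-04  1.11199224e+00] [-0.25559855  0.11090963  5.82791951] [-0.01960845  0.02697628 -0.0048644 ] [ 0.01784882  0.56981578 -0.32721387  1.91685106  0.27395713  0.69669717
 -0.93137787]
```

Call:
send_rows:
  increments:
    - [[0,0,0.1],[0,0,6],-1]
    - [[0,0,0.2],[0,0,12],-1]
    - [[0,0,0.3],[0,0,18],-1]
    - [[0,0,0.4],[0,0,24],-1]
    - [[0,0,0.5],[0,0,30],-1]

```text
clock: 7.8
position: [0.5362, 0.0605, 0.1091]
tool_rot: [3.141, -0.001, 0.59]
force: [-2.2, 1.8, 7.6]
grip_width: 0.0431
finger_force: 43.3
```

Run:
```python
from h import *
o=observe();print(o["position"],o["tool_rot"],o["force"],o["moment"],o["qpos"])
```

```text
[0.53615457 0.06047785 0.10906552] [ 3.14136856e+00 -9.67447640e-04  5.89664876e-01] [-2.24971345  1.81668119  7.64166167] [0.11462852 0.24142726 0.05899696] [-0.08293873  0.55917214 -0.18908037  1.9226093   0.16042534  0.67316551
 -1.35063833]
```

Call:
send_rows:
  increments:
    - [[0,0,0],[0,0,4],-1]
    - [[0,0,0.1],[0,0,8],-1]
    - [[0,0,0.1],[0,0,12],-1]
    - [[0,0,0.1],[0,0,14],-1]

```text
clock: 8.2
position: [0.536, 0.0605, 0.1088]
tool_rot: [3.142, -0.001, 0.347]
force: [-2.2, -0.9, 6.2]
grip_width: 0.0428
finger_force: 43.2
```

Run:
```python
from h import *
o=observe();print(o["position"],o["tool_rot"],o["force"],o["moment"],o["qpos"])
```

```text
[0.53597959 0.06046676 0.10883581] [ 3.14155754e+00 -5.29497174e-04  3.47083650e-01] [-2.18077795 -0.86315884  6.20954268] [-0.0657492   0.44094661  0.36664107] [-0.13121     0.55667965 -0.12363777  1.92541777  0.10574141  0.66511364
 -1.54332796]
```

Call:
send_rows:
  increments:
    - [[0,0,0],[0,0,2],-1]
    - [[0,0,0],[0,0,4],-1]
    - [[0,0,0],[0,0,6],-1]
    - [[0,0,0],[0,0,6],-1]

```text
clock: 8.6
position: [0.5361, 0.0605, 0.1088]
tool_rot: [3.141, -0.001, 0.245]
force: [0.6, 0.8, 5.8]
grip_width: 0.0429
finger_force: 42.8
```

Run:
```python
from h import *
o=observe();print(o["position"],o["tool_rot"],o["force"],o["moment"])
```

```text
[0.53610283 0.06052259 0.10877286] [ 3.14140385e+00 -7.89761885e-04  2.44972484e-01] [0.62519562 0.79032971 5.83030589] [ 0.06062921 -0.08329286  0.9955612 ]
```

Bottomed out, at about 1 N m. Now I'll back off a quarter turn, rising 1 mm per rad.

Call:
send_rows:
  increments:
    - [[0,0,0],[0,0,-4],-1]
    - [[0,0,-0.2],[0,0,-11],-1]
    - [[0,0,-0.3],[0,0,-18],-1]
    - [[0,0,-0.4],[0,0,-25],-1]
    - [[0,0,-0.6],[0,0,-32],-1]
    - [[0,0,-0.7],[0,0,-39],-1]
    - [[0,0,-0.8],[0,0,-46],-1]

```text
clock: 9.3
position: [0.5359, 0.0601, 0.1094]
tool_rot: [3.141, -0.0, 1.052]
force: [-0.2, -0.1, 1.9]
grip_width: 0.0427
finger_force: 42.7
```

Call:
send_rows:
  increments:
    - [[0,0,-0.1],[0,0,-7],-1]
    - [[0,0,-0.2],[0,0,-14],-1]
    - [[0,0,-0.3],[0,0,-21],-1]
    - [[0,0,-0.4],[0,0,-28],-1]
    - [[0,0,-0.5],[0,0,-35],-1]
    - [[0,0,-0.6],[0,0,-42],-1]
    - [[0,0,-0.7],[0,0,-47],-1]
    - [[0,0,-0.7],[0,0,-47],-1]
    - [[0,0,-0.7],[0,0,-47],-1]
    - [[0,0,-0.7],[0,0,-47],-1]

```text
clock: 10.3
position: [0.5359, 0.0603, 0.1102]
tool_rot: [3.141, -0.0, 1.865]
force: [-1.9, 1.5, 5.4]
grip_width: 0.0432
finger_force: 42.9
```

Run:
```python
from h import *
a=grab_frame("scene");b=grab_frame("side")
f=lambda im,x,y,w,h:cv2.resize(im[y:y+h,x:x+w],(400,400),interpolation=cv2.INTER_CUBIC)
cv2.imwrite("pics/c3.png",np.hstack([f(a,315,165,100,100),f(b,270,240,110,110)]))
o=observe();print(o["position"],o["tool_rot"],o["force"],o["moment"],o["finger_force"],abs(o["qd"]).max())
```

```text
[0.53593929 0.0602799  0.11019146] [ 3.14109499e+00 -7.75145042e-05  1.86534109e+00] [-0.74365248  0.59231888  6.96311533] [0.29187477 0.18474075 0.064835  ] 42.9184627532959 0.0030439570026793887
```

View pics/c3.png

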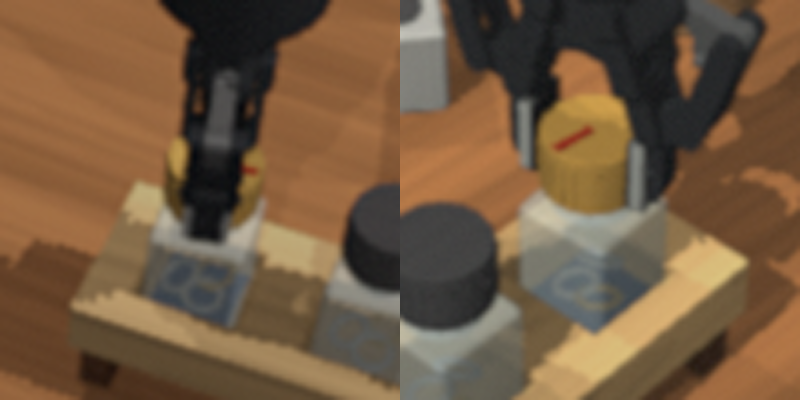

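The jar is seated in the nest over the felt, and the cap's stripe is visible. I'll check the stripe angle against the shelf.

Run:
```python
from h import *
p=camera_params("side")
for a,b,z in(((590,130),(557,148),.1395),((588,86),(545,96),.162)):
    A,B=[onplane(p,(270+(x-400)*.275,240+y*.275),z) for x,y in(a,b)];print(np.degrees(np.arctan2(*(B-A)[1::-1])))
```

```text
86.81485896900332
67.14261031916861
```

```bash
python3 -c "
from workcell import *
print(job_done())"
```

```text
the job is handed in; nothing more can be done
None
```

I handed the job in with the jar upright in the felt nest, the cap screwed down to its stop (about 1 N m), backed off roughly 85–93° and still held at about 43 N; no verdict came back.

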